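# Set the oil sample and show the colour plate's label over the light pad

### The job

Take the tall sample vial out of the pocket tray and set it upright in the ring seat of the light pad. Then, from the slotted rack, take the glass colour plate that has a corner notch, gripping it on its clear glass and not on its frosted end, and finish while holding it still with its frosted label centred over the pad's round lit window, about 10 cm above it, the frosted face turned up towards the ceiling by some 45 degrees or more. Do not let go at the end; leave the short vials and the plain plates in their places and keep the four amber bottles upright.

Things in the scene. Friction and masses are not known exactly. Their poses are not given: they have to be found in the camera images.
- vial: the tall sealed sample vial: upright amber glass cylinder with white cap, 16 mm across, 30 mm high, 14 g; origin at the centre of its underside, z up. It starts in one of the tray's pockets, 22 mm of it standing above the tray's top; told from the short vials by its height
- short_a: a short sealed sample vial, 16 mm across and only 18 mm high, in another pocket of the tray; origin at the centre of its underside
- short_b: a short sealed sample vial, 16 mm across and only 18 mm high, in another pocket of the tray; origin at the centre of its underside
- tray: grey pocket tray fixed to the table, 95 (x) x 140 (y) x 14 mm high, with 2 x 3 round pockets 45 mm apart, 19 mm across, 8 mm deep (pocket floors 6 mm above the table); origin at the centre of its underside
- light_pad: white flat light pad fixed to the table, 110 (x) x 180 (y) x 10 mm high, with a ring seat towards its +y end and a round lit window towards its -y end; origin at the centre of its underside, z up
- seat (a point): the middle of the ring seat's floor, on the light pad's top (10 mm above the table). The aluminium ring round it is 22 mm across inside, 34 mm outside and 8 mm high
- window (a point): the centre of the light pad's round lit window (72 mm across), on the pad's top, 90 mm from the seat along the pad's -y
- rack: aluminium slide rack fixed to the table, 104 (x) x 130 (y) x 22 mm high, with three slots running along its x, 42 mm apart, 11 mm wide, 16 mm deep (slot floors 6 mm above the table), open at both ends; it may be turned any way round; origin at the centre of its underside
- plate: the notched colour plate: amber glass, 90 (x) x 8 (y) x 40 (z) mm, 70 g, standing on its long edge in a rack slot, top 24 mm free. Origin: centre of its lower edge. A 10 x 10 mm notch cuts its upper +x corner. The last 27 mm at that notched end are frosted white, on the +y face only: seen along the plate, notch far and on top, the frosted face is on the left. x below 18 mm is clear glass
- label (a point): the middle of the frosted label on the notched plate, on its +y face, at x = 31.5, y = 4, z = 20 mm in the plate's frame; axes as the plate's
- blank_a: a plain amber glass plate, 90 x 8 x 40 mm, like the notched plate but with no notch and no frosting, standing on edge in another slot of the rack; origin at the centre of its lower edge
- blank_b: a plain amber glass plate, 90 x 8 x 40 mm, like the notched plate but with no notch and no frosting, standing on edge in another slot of the rack; origin at the centre of its lower edge
- bottle_a: a closed amber glass bottle with a white cap standing on the table, 34 mm across, 85 mm high, a bystander; origin at the centre of its underside, z up
- bottle_b: a closed amber glass bottle with a white cap standing on the table, 34 mm across, 85 mm high, a bystander; origin at the centre of its underside, z up
- bottle_c: a closed amber glass bottle with a white cap standing on the table, 34 mm across, 85 mm high, a bystander; origin at the centre of its underside, z up
- bottle_d: a closed amber glass bottle with a white cap standing on the table, 34 mm across, 85 mm high, a bystander; origin at the centre of its underside, z up
Not all that is in view belongs to the job. Leave any red look-alike of the light_pad alone.

How it is judged:
By the outcome, as a careful person would: the job done as asked, in the order asked, and still so for the second after the job is handed in, while the arm keeps its last pose, push and grip.
It also fails if it takes over 51 s, if anything falls off the work surface, if the arm or the gripper's body presses on something with over 40 N, if the wrist force passes 120 N, or if a joint passes its speed limit or range.

### The arm

A 6-joint arm with a two-finger parallel gripper is mounted at the origin on the work surface. World frame = base frame: x ahead of the robot, y to its left, z up, the work surface at z = 0. Lengths are in mm, angles in rad, forces in N, time in s.
With the tool pointing down it reaches from about 300 to 1000 mm from the base axis. Payload 5.1 kg.
Tool frame: the origin (TCP) lies between the finger pads, 19 mm behind the fingertips; this is the grasp point; z points along the fingers, y is the line along which they close (so a half turn about z gives the same grasp; the last joint's range is limited). The gripper opens to 95 mm and grips with 3 to 60 N. Pads are 20 mm wide; open, the fingers measure 119 mm over their backs; the gripper's body (75 mm by 180 mm) begins 59 mm behind the grasp point.
Start: joints at [-1.191, 0.124, 1.65, -0, 1.367, -0.083], TCP at [290.163, -581.627, 233.456] pointing down, gripper open.
Joint ranges: [-2.61, 2.61], [-1.02, 2.33], [0.03, 2.71], [-1.35, 4.49], [0.32, 2.68], [-2.91, 2.91]. Speed limits (rad/s): [2.57, 2.57, 3.14, 3.14, 3.14, 3.14].

### API

Orientations are given as [roll, pitch, yaw] about the fixed x, y, z axes, in that order (R = Rz(yaw) Ry(pitch) Rx(roll)).
In Python, from cell import r gives the robot as it stands. The module is installed in compiled form; this text tells all that it offers. Calls block until the motion is done:
- r.reach(position, orientation): joint-space move of the TCP to a pose.
- r.move_l(position, frame=None, vel=150, until_force=None): straight line of the TCP; frame=None keeps the orientation; vel is the mean speed in mm/s. With until_force (N) it stops when the force on the tool has changed by that much, and returns True; else False.
- r.goto_joints(angles): joint-space move.
- r.grip(opening, force=None): finger opening in mm; force is the grip in N (None keeps the last); returns when the fingers have stopped.
- r.sleep(seconds).
- r.inverse_kinematics(position, orientation): joint angles nearest the present ones, or None.
- r.read_state(): the state.
- r.capture(name): name is "scene" or "top" or "wrist"; returns the picture (420x560x3 uint8, red, green, blue); there is no depth.
- r.camera_info(name): a dict with "fx", "fy", "cx", "cy" (pixels), "cam_to_world" (4x4, takes a point from camera to world coordinates). Camera axes: x right, y down, z forward; pixel columns grow to the right and rows downward; lengths in mm; the calibration is good to about 2 mm. A picture is of the moment at which its call begins: read the wrist's pose just before it. camera_info takes no time and is no camera call; for the wrist camera it gives the pose at the moment of the call.
A pose or a line that the arm cannot do raises r.MotionError and nothing moves.
- r.job_done(): hands the job in; it is judged then, once.
Trained networks look in the newest picture that a camera, given by its name, has taken for a name from the list of things; names that differ only in an ending like _2 or _b are one class to them, and where a whole thing is asked for, a point or a joint stands for the part that bears it (a point fixed in the world has none). Each returns a list of dicts, best first, with "p" (0 to 1); they miss things now and then, are a little off and sometimes report something else, mostly with a low value. They report only what shows in the picture. A call takes as long as a camera call. They do not tell look-alikes from the thing itself.
- r.silhouettes(camera, query): "mask" (420x560 bool, what is visible of it) and "box" ([left, top, right, bottom] in pixels, round what is visible of it).
The state is a dict: "t": time; "joint_pos": joint angles; "qd": joint speeds; "effort": joint torques, N m; "position": TCP position; "tool_rot": TCP orientation; "force": force on the tool from outside, world axes, zero at the start; "ft_torque": the same for the moment, N m; "opening": finger opening in mm; "grip_force": force on a finger pad.
Only numpy, scipy, OpenCV 4.12 (cv2) and the standard library are available. Lean on these libraries where they do the work, as an engineer would, in place of code of your own. Each camera call takes 0.05 s, during which the arm holds its last target. There are 200 camera calls.

## Working session

There is one attempt and no reset: what is moved stays moved. The work goes in short steps, each a Python script; the robot and the scene stay as the last script left them, time stands still between calls to the robot, and variables do not carry over. Pictures are saved under pics/ and viewed, at most 10 in all, crops included, and the job is handed in when it is done.

```bash
mkdir -p pics
python3 - <<'E'
from cell import r
import cv2,numpy as np
for c in("scene","top"):
    im=r.capture(c); cv2.imwrite(f"pics/{c}0.png",im[:,:,::-1])
    i=r.camera_info(c); print(c,i["fx"],i["cx"],i["cy"],np.round(i["cam_to_world"],3).tolist())
    for q in("vial","short_a","tray","light_pad","rack","plate","blank_a","bottle_a","window","seat","label"):
        print(q,[(round(d["p"],2),[int(v) for v in d["box"]]) for d in r.silhouettes(c,q)])
print(r.read_state()["t"])
E
```

```text
scene 386.45220644906544 273.4912899917269 211.2624361402532 [[0.836, 0.374, -0.401, 843.008], [0.548, -0.545, 0.634, -513.316], [0.019, -0.75, -0.661, 617.422], [0.0, 0.0, 0.0, 1.0]]
vial [(0.41, [163, 298, 174, 311])]
short_a [(0.74, [301, 167, 325, 188]), (0.46, [151, 335, 162, 346])]
tray [(0.96, [103, 298, 200, 380]), (0.26, [241, 216, 325, 290])]
light_pad [(0.95, [243, 216, 326, 294]), (0.92, [206, 138, 280, 182])]
rack [(0.88, [282, 167, 345, 206])]
plate [(0.78, [313, 176, 337, 198]), (0.59, [241, 217, 324, 294]), (0.52, [298, 168, 325, 192])]
blank_a [(0.59, [285, 160, 308, 188]), (0.57, [300, 166, 324, 189]), (0.4, [163, 299, 173, 315])]
bottle_a [(0.88, [157, 211, 176, 244]), (0.71, [236, 171, 248, 203]), (0.6, [307, 329, 326, 368]), (0.59, [371, 215, 394, 248])]
window [(0.73, [208, 141, 279, 179]), (0.72, [241, 218, 323, 292]), (0.55, [312, 177, 341, 196]), (0.37, [235, 170, 251, 205])]
seat [(0.94, [207, 139, 279, 183]), (0.74, [314, 174, 343, 198]), (0.6, [242, 219, 326, 293])]
label [(0.5, [316, 173, 341, 194])]
top 541.1399618327351 278.4666254026408 213.43972629627288 [[-0.015, -0.984, 0.176, 341.175], [-1.0, 0.017, 0.008, 5.482], [-0.011, -0.175, -0.984, 1065.847], [0.0, 0.0, 0.0, 1.0]]
vial []
short_a [(0.2, [155, 244, 200, 252])]
tray [(0.9, [408, 208, 486, 268])]
light_pad [(0.75, [245, 163, 345, 228]), (0.64, [125, 312, 225, 384])]
rack [(0.68, [142, 193, 211, 265])]
plate [(0.66, [158, 200, 204, 212])]
blank_a [(0.7, [148, 220, 201, 229]), (0.52, [150, 245, 199, 252])]
bottle_a [(0.78, [212, 100, 231, 129]), (0.59, [241, 278, 259, 296]), (0.56, [374, 92, 395, 117]), (0.54, [350, 300, 367, 319])]
window [(0.79, [124, 308, 228, 384]), (0.62, [350, 298, 370, 319]), (0.56, [245, 163, 344, 230])]
seat [(0.94, [125, 307, 225, 379]), (0.93, [244, 165, 346, 231])]
label [(0.59, [157, 200, 202, 213])]
1.2
```

Run:
```python
import cv2
a=cv2.imread("pics/top0.png")[85:395,110:500]
cv2.imwrite("pics/topcrop.png",cv2.resize(a,None,fx=1.92,fy=1.92,interpolation=cv2.INTER_CUBIC))
```

```text
(no output)
```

View pics/topcrop.png

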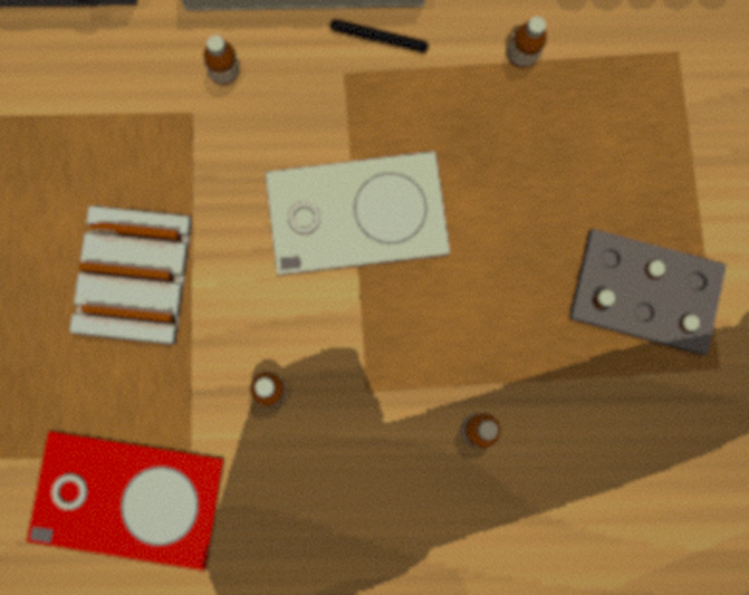

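View pics/scene0.png

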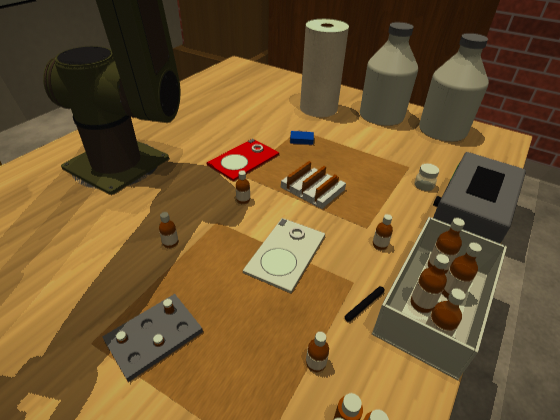

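```bash
cat > h.py <<'E'
from cell import r
import cv2,numpy as np
from scipy.spatial.transform import Rotation as R
def cam(n): return r.camera_info(n)
def back(i,u,v,z):
    T=np.array(i["cam_to_world"]);d=T[:3,:3]@[(u-i["cx"])/i["fx"],(v-i["cy"])/i["fy"],1];o=T[:3,3]
    return o+d*(z-o[2])/d[2]
def proj(i,p):
    T=np.array(i["cam_to_world"]);q=T[:3,:3].T@(np.array(p)-T[:3,3])
    return np.array([i["fx"]*q[0]/q[2]+i["cx"],i["fy"]*q[1]/q[2]+i["cy"]])
E
python3 - <<'E'
from h import *
t=cam("top");s=cam("scene");np.set_printoptions(precision=1,suppress=True)
C=lambda x,y,z:back(t,x/1.92+110,y/1.92+85,z)
for n,x,y in(("far",656,268),("left",606,298),("right",691,323)):
    for z in(24,36):
        p=C(x,y,z);print(n,z,p,proj(s,p))
print("seat",C(304,217,18),"win",C(390,208,10),"pad corners",[C(*c,10)[:2] for c in((267,172),(435,153),(449,252),(277,272))])
print("tray",[C(*c,14)[:2] for c in((592,229),(725,264),(708,352),(572,318))])
print("rack",[C(*c,22)[:2] for c in((88,207),(190,214),(173,342),(70,331))])
print("plates",[C(*c,46)[:2] for c in((88,226),(180,236),(80,266),(172,274),(80,310),(174,319))])
print("bott",[C(*c,85)[:2] for c in((215,44),(537,24),(265,388),(487,430))])
i=cam("wrist");st=r.read_state();T=np.array(i["cam_to_world"])
Rt=R.from_euler('xyz',st["tool_rot"]).as_matrix()
print(i["fx"],st["tool_rot"],"cam in tool",Rt.T@(T[:3,3]-st["position"]),(Rt.T@T[:3,:3]).tolist())
E
```

```text
far 24 [ 499.3 -322.3   24. ] [158.4 337.4]
far 36 [ 497.5 -318.5   36. ] [158.  331.3]
left 24 [ 469.6 -270.    24. ] [168.  307.2]
left 36 [ 468.1 -266.8   36. ] [167.6 301.6]
right 24 [ 443.  -353.3   24. ] [121.1 334.4]
right 36 [ 441.9 -349.1   36. ] [120.9 328.3]
seat [559.3  33.3  18. ] win [569.  -55.9  10. ] pad corners [array([609.7,  71.7]), array([ 627.1, -104.6]), array([ 521.6, -115.4]), array([503.7,  62. ])]
tray [array([ 542.5, -262.7]), array([ 503.8, -395.9]), array([ 414.5, -371.5]), array([ 451., -237.])]
rack [array([572.8, 255.6]), array([563.7, 150.3]), array([432.4, 166.5]), array([445.2, 270.6])]
plates [array([548. , 249.4]), array([536.2, 156.9]), array([507.5, 256.3]), array([497.9, 164.5]), array([463.4, 255.2]), array([453., 162.])]
bott [array([722.6, 118. ]), array([ 737.4, -202.6]), array([382.5,  70. ]), array([ 340.6, -136. ])]
294.95450805339203 [-3.1  0.   0.5] cam in tool [  65.9   -1.1 -151.3] [[-0.0004560771209406922, -0.971558530519545, -0.23679910001594376], [0.9999997735047441, -0.0005603114092965674, 0.00037288280150620987], [-0.0004949587041374829, -0.23679887631875662, 0.9715585660113619]]
```

Run:
```python
from h import *
r.reach([478,-300,150],[np.pi,0,-0.28])
i=cam("wrist");im=r.capture("wrist");np.set_printoptions(precision=1,suppress=True)
cv2.imwrite("pics/w1.png",im[:,:,::-1]);np.save("w1.npy",i)
for q in("vial","short_a","tray"):
    print(q,[(round(d["p"],2),[int(v) for v in d["box"]]) for d in r.silhouettes("wrist",q)])
print(r.read_state()["t"],proj(i,[468,-267,36]),r.read_state()["joint_pos"])
u,v=proj(i,[478,-316,20]).astype(int);y0=max(0,v-110);x0=max(0,u-140)
print(x0,y0);cv2.imwrite("pics/w1c.png",cv2.resize(im[y0:y0+220,x0:x0+280,::-1],None,fx=2.7,fy=2.7,interpolation=cv2.INTER_CUBIC))
```

```text
vial []
short_a [(0.55, [285, 167, 308, 188]), (0.5, [331, 210, 349, 230]), (0.45, [0, 112, 98, 246])]
tray [(0.69, [223, 148, 369, 247])]
2.7083 [248.2 229.7] [-0.7  0.   1.9 -0.   1.2  1.2]
154 92
```

View pics/w1c.png

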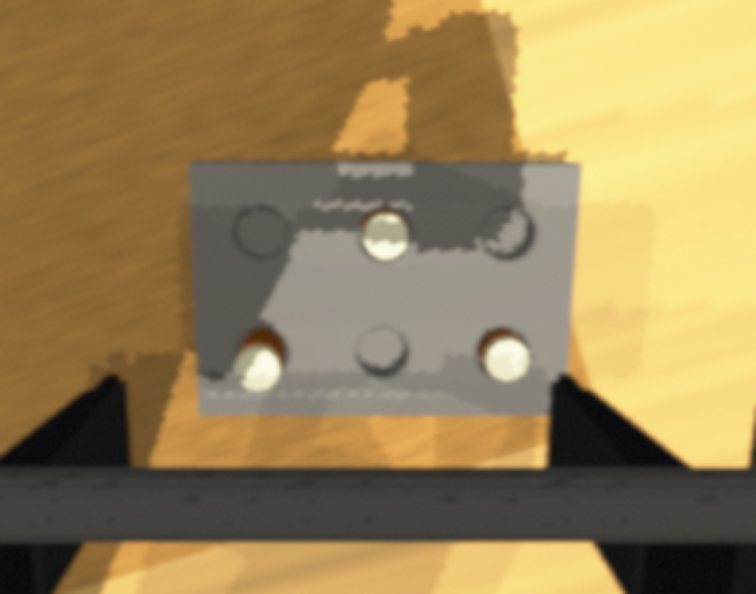

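Three candidates in the tray (crop px): left-near (260,368), right-near (505,358), far-middle (385,237). Left-near shows a long amber side, and the scene view triangulates it to 36 mm top height rather than 24, so it is the tall vial.

Run:
```python
from h import *
np.set_printoptions(precision=1,suppress=True)
i=np.load("w1.npy",allow_pickle=True).item()
B=lambda x,y,z:back(i,x/2.7+154,y/2.7+92,z)
p=B(260,368,36);P=[B(262,232,14),B(507,232,14),B(381,352,14)]
print(p,P,B(190,163,14),B(580,163,14))
u=(P[1]-P[0])[:2]/2; print("pitch",np.linalg.norm(u),"yaw",np.arctan2(-u[1],-u[0])-np.pi/2)
yw=np.arctan2(-u[1],-u[0])-np.pi/2
pocket=P[2][:2]-u; print("pocket",pocket)
g=(p[:2]+pocket)/2; print("grasp",g)
assert abs(p[0]-468)<6 and abs(p[1]+267)<6 and np.linalg.norm(p[:2]-pocket)<5
o=[np.pi,0,yw]
r.grip(36)
r.reach([*g,85],o); print(r.move_l([*g,35.5],vel=60,until_force=6))
r.grip(8,force=10);s=r.read_state();print(s["opening"],s["grip_force"],s["position"],s["force"])
r.move_l([*g,110],vel=100);s=r.read_state();print(s["opening"],s["grip_force"],s["t"],s["tool_rot"])
```

```text
[ 468.8 -269.4   36. ] [array([ 511.8, -281.4,   14. ]), array([ 487.2, -366.8,   14. ]), array([ 456.2, -310.9,   14. ])] [ 542.3 -264.2   14. ] [ 503.9 -397.3   14. ]
pitch 44.40403569276387 yaw -0.28068532109469446
pocket [ 468.5 -268.2]
grasp [ 468.6 -268.8]
False
15.826128910496653 10.00000398606062 [ 468.8 -268.9   35.8] [-0.8 -0.4  1.3]
15.742414130500933 9.999946989119053 6.525 [-3.1  0.  -0.3]
```

Run:
```python
from h import *
np.set_printoptions(precision=1,suppress=True)
r.reach([515,-5,140],[np.pi,0,0])
i=cam("wrist");im=r.capture("wrist");np.save("w2.npy",i)
print(r.read_state()["t"],r.read_state()["opening"],proj(i,[559,33,18]),proj(i,[569,-56,10]))
c=proj(i,[564,-11,10]).astype(int);x0,y0=c-[125,85];print(x0,y0)
cv2.imwrite("pics/w2c.png",cv2.resize(im[max(0,y0):y0+180,x0:x0+250,::-1],None,fx=3.2,fy=3.2,interpolation=cv2.INTER_CUBIC))
```

```text
7.625 15.591359710673363 [237.5 161.5] [333.6 149.9]
160 70
```

View pics/w2c.png

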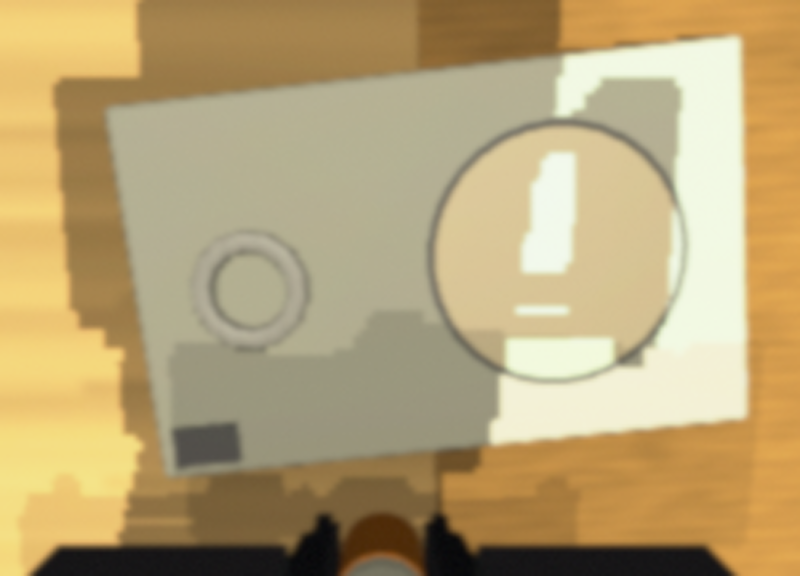

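Run:
```python
from h import *
np.set_printoptions(precision=1,suppress=True)
i=np.load("w2.npy",allow_pickle=True).item()
B=lambda x,y,z:back(i,x/3.2+160,y/3.2+70,z)
s=B(250,289,18);w=B(558,250,10);d=s[:2]-w[:2];print(s,w,np.linalg.norm(d),np.arctan2(d[1],d[0])-np.pi/2)
# least squares blend: enforce 90 mm separation
m=(s+w)[:2]/2;n=d/np.linalg.norm(d);seat=m+45*n;win=m-45*n;print(seat,win)
np.save("sw.npy",[seat,win])
assert abs(np.linalg.norm(d)-90)<3
o=[np.pi,0,0]
r.reach([*seat,75],o); print(r.move_l([*seat,40.5],vel=40,until_force=4))
S=r.read_state();print(S["position"],S["force"],S["opening"],S["t"])
```

```text
[560.1  32.4  18. ] [570.6 -56.6  10. ] 89.67027742341742 0.11780908353467479
[560.   32.6] [570.6 -56.8]
False
[560.2  32.6  40.6] [-0.7  0.1  0.5] 15.711181848226296 9.075
```

Run:
```python
from h import *
np.set_printoptions(precision=1,suppress=True)
seat,win=np.load("sw.npy")
r.grip(36); r.move_l([*seat,110],vel=120)
r.reach([440,200,150],[np.pi,0,0.1])
i=cam("wrist");im=r.capture("wrist");np.save("w3.npy",i);cv2.imwrite("pics/w3.png",im[:,:,::-1])
print([(round(d["p"],2),[int(v) for v in d["box"]]) for q in("plate","blank_a","vial") for d in r.silhouettes("wrist",q)])
S=r.read_state();print(S["t"],S["joint_pos"])
for p in([*seat,40],[503,210,22]): print(proj(i,p))
c=proj(i,[503,208,40]).astype(int);x0,y0=np.maximum(c-[110,90],0);print(x0,y0)
a=cv2.resize(im[y0:y0+180,x0:x0+240,::-1],None,fx=3.3,fy=3.3,interpolation=cv2.INTER_CUBIC)
cv2.imwrite("pics/w3c.png",a)
```

```text
[(0.96, [232, 71, 338, 107]), (0.94, [217, 124, 324, 152]), (0.86, [219, 169, 319, 205]), (0.57, [230, 73, 337, 107]), (0.55, [461, 80, 499, 104])]
11.4583 [ 0.3 -0.2  2.1 -0.   1.2  1.8]
[494.6  91.4]
[275.3 139.8]
167 50
```

View pics/w3c.png

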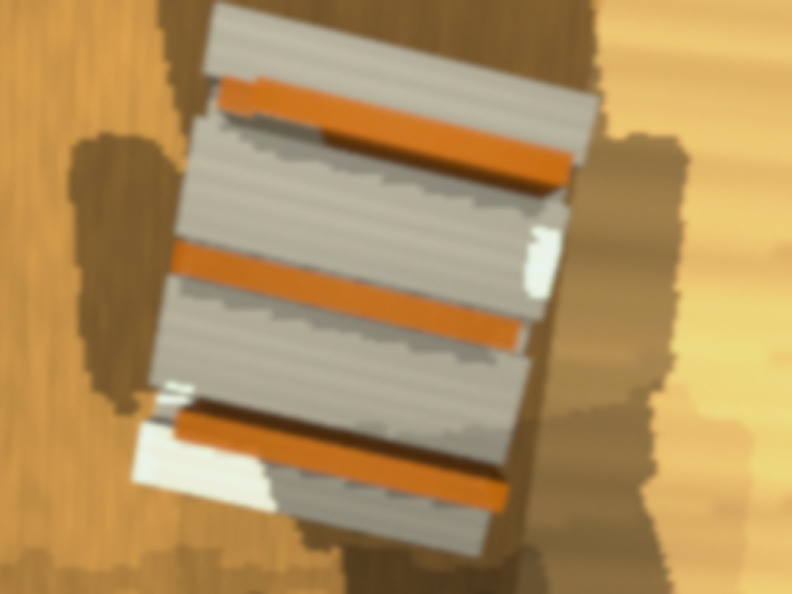

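View pics/w3.png

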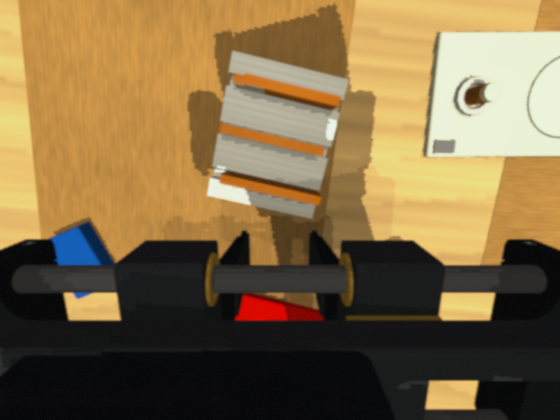

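The three plates (crop px): far (395,135), middle (345,295) and near (340,460). Only the far one has the step cut out of its upper left corner at (218–258, 80–110). It also has a pale face from x=220 to x=322 on its near side, so it is the notched plate. Its +x end points to world +y and its frosted face points towards the robot. The vial stands in the ring at (475,95).

Run:
```python
from h import *
np.set_printoptions(precision=2,suppress=True)
i=np.load("w3.npy",allow_pickle=True).item()
B=lambda x,y,z:back(i,x/3.3+167,y/3.3+50,z)
seat,win=np.load("sw.npy")
# top-edge corners of notched plate (z=46): notch shoulder, right end; floor of notch z=36 left end
far_l,far_r=B(257,78,46),B(574,153,46);near_l,near_r=B(253,112,46),B(568,188,46);nl=B(221,78,36);nl2=B(219,110,36)
print(far_l,far_r,near_l,near_r,nl,nl2)
L=(far_l+near_l)[:2]/2;Rr=(far_r+near_r)[:2]/2;N=(nl+nl2)[:2]/2
d=L-Rr;print("len80?",np.linalg.norm(d),"len90?",np.linalg.norm(N-Rr),"thick",np.linalg.norm(far_r-near_r))
rk=[B(*c,22)[:2] for c in((217,3),(600,97),(482,556),(133,483))];print("rack",rk,np.mean(rk,0))
e=(rk[0]-rk[1]);e2=rk[3]-rk[2];print("dirs",*[np.arctan2(v[1],v[0]) for v in(d,e,e2,N-Rr)],np.linalg.norm(e))
c=(N+Rr)/2;print("plate centre",c)
th=np.arctan2(d[1],d[0]);np.save("plate.npy",[c[0],c[1],th])
xg=-6;g=c+xg*d/np.linalg.norm(d)
px=np.array([np.cos(th),np.sin(th),0]);Z=np.array([0,0,1.]);py=np.cross(Z,px)
for s in(1,-1):
    M=np.c_[-s*px,s*py,-Z];print("grasp",s,r.inverse_kinematics([*g,44],R.from_matrix(M).as_euler('xyz')))
    for el in(50,60,70):
        for ph in range(-180,180,20):
            E,p=np.radians([el,ph]);a=np.array([np.cos(p),np.sin(p),0]);t=a*np.sin(E)-Z*np.cos(E);n=a*np.cos(E)+Z*np.sin(E)
            F=np.c_[np.cross(s*n,t),s*n,t];x=-s*F[:,0]
            lab=np.array([*win,110]);T=lab-(x*(31.5-xg)+n*4-t*(-18))
            q=r.inverse_kinematics(T,R.from_matrix(F).as_euler('xyz'))
            if q is not None: print(s,el,ph,T,np.array(q))
```

```text
[551.96 238.88  46.  ] [542.67 159.96  46.  ] [544.2 239.3  46. ] [534.42 160.23  46.  ] [552.89 249.13  36.  ] [545.35 249.16  36.  ]
len80? 79.57049099840509 len90? 89.68112728598487 thick 8.252157365063173
rack [array([573.35, 253.53]), array([560.77, 150.71]), array([431.94, 165.93]), array([443.78, 269.95])] [502.46 210.03]
dirs 1.4506557653838412 1.448974042963191 1.4575004590226155 1.4526232446740552 103.59195483474652
plate centre [543.83 204.62]
grasp 1 [ 0.26  0.16  1.95 -0.    1.03 -2.76]
1 50 -160 [598.82 -86.45 118.51] [-0.09  0.61  1.41 -0.35  1.93  2.72]
1 50 -140 [607.26 -75.02 118.51] [ 0.01  0.56  1.48 -0.53  1.81  2.52]
1 50 -120 [611.28 -61.39 118.51] [ 0.09  0.47  1.6  -0.68  1.65  2.34]
1 50 -100 [610.4  -47.21 118.51] [ 0.16  0.36  1.75 -0.82  1.46  2.19]
1 50 -80 [604.71 -34.18 118.51] [ 0.2   0.22  1.92 -0.95  1.23  2.05]
1 50 -60 [594.92 -23.89 118.51] [ 0.21  0.07  2.1  -1.07  0.98  1.9 ]
1 50 -40 [582.2  -17.56 118.51] [ 0.15 -0.11  2.28 -1.16  0.67  1.69]
1 50 20 [542.42 -27.16 118.51] [-0.43 -0.32  2.45  1.12  0.64 -1.59]
1 50 40 [533.99 -38.6  118.51] [
[... 5098 characters left out ...]
70 -20 [566.27 -15.32 112.4 ] [ 0.06 -0.17  2.52  3.93  0.55 -0.56]
-1 70 0 [552.34 -19.31 112.4 ] [-0.25 -0.28  2.61  2.59  0.46  0.41]
-1 70 20 [540.62 -27.82 112.4 ] [-0.54 -0.2   2.55  1.81  0.85  0.83]
-1 70 40 [532.51 -39.83 112.4 ] [-0.68 -0.01  2.39  1.45  1.19  0.83]
-1 70 60 [529.01 -53.89 112.4 ] [-0.71  0.18  2.18  1.19  1.46  0.78]
-1 70 80 [530.52 -68.3  112.4 ] [-0.68  0.35  1.96  0.98  1.68  0.71]
-1 70 100 [536.87 -81.32 112.4 ] [-0.6   0.5   1.75  0.78  1.88  0.63]
-1 70 120 [547.29 -91.39 112.4 ] [-0.51  0.62  1.56  0.58  2.06  0.5 ]
-1 70 140 [560.52 -97.29 112.4 ] [-0.4   0.72  1.4   0.35  2.2   0.31]
-1 70 160 [574.98 -98.3  112.4 ] [-0.29  0.79  1.29  0.08  2.28  0.07]
```

```bash
cat > fin.py <<'E'
from h import *
seat,win=np.load("sw.npy");cx,cy,th=np.load("plate.npy")
xg,s=-6,-1;Z=np.array([0,0,1.])
px=np.array([np.cos(th),np.sin(th),0]);py=np.cross(Z,px)
eul=lambda M:R.from_matrix(M).as_euler('xyz')
GO=eul(np.c_[-s*px,s*py,-Z]);g=np.array([cx,cy])+xg*px[:2]
def final(h,el=60,ph=100,zg=38):
    E,p=np.radians([el,ph]);a=np.array([np.cos(p),np.sin(p),0]);t=a*np.sin(E)-Z*np.cos(E);n=a*np.cos(E)+Z*np.sin(E)
    F=np.c_[np.cross(s*n,t),s*n,t];x=-s*F[:,0]
    return np.array([*win,10+h])-(x*(31.5-xg)+n*4-t*(20-zg)),eul(F)
E
python3 - <<'E'
from fin import *
np.set_printoptions(precision=2,suppress=True)
r.reach([*g,110],GO); print(r.move_l([*g,44],vel=70,until_force=6))
r.grip(3,force=30);S=r.read_state();print(S["opening"],S["grip_force"],S["position"],S["force"])
r.move_l([*g,150],vel=80);S=r.read_state();print(S["opening"],S["force"],S["t"])
p,o=final(170);r.reach(p,o)
p,o=final(100);r.move_l(p,vel=80);r.sleep(.3)
S=r.read_state();print(S["opening"],S["position"],p,S["t"],S["force"])
i=cam("wrist");im=r.capture("wrist");b=r.capture("scene");lab=[*win,110]
u=proj(i,lab);print("label px",u,"win px",proj(i,[*win,10]))
cv2.circle(im,tuple(int(v) for v in u),3,(0,0,255),1)
b=cv2.resize(b[90:300,180:460],None,fx=1.5,fy=1.5)
im=im[:,:,:];c=np.zeros((420,800,3),np.uint8);c[:,:400]=im[:,80:480];c[:315,400:]=b[:,:400]
cv2.imwrite("pics/f1.png",c[:,:,::-1])
E
```

```text
False
8.069610652997337 30.000139474868774 [543.24 198.69  44.18] [-0.54  0.04  0.27]
7.549644888786376 [-0.51  0.12 -0.52] 15.8667
7.596531962750173 [536.9  -80.75 115.92] [536.75 -80.64 115.54] 18.2833 [ 0.68 -0.58 -0.58]
label px [273.25 188.05] win px [390.96 176.91]
```

View pics/f1.png

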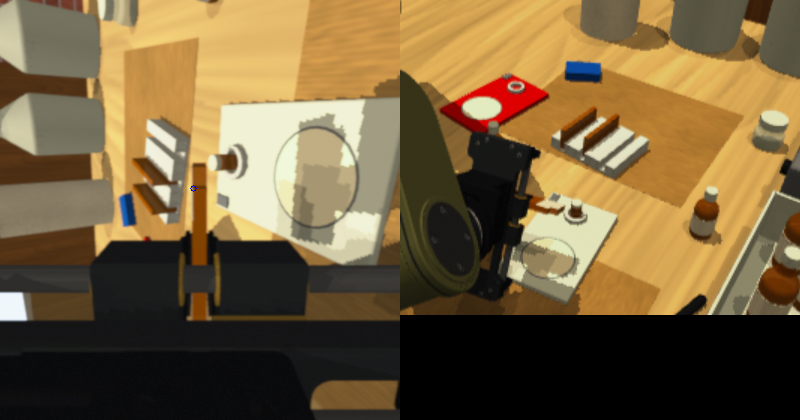

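Run:
```python
from fin import *
np.set_printoptions(precision=1,suppress=True)
S=r.read_state();M=R.from_euler('xyz',S["tool_rot"]).as_matrix();x=M[:,0];n=-M[:,1];z=-M[:,2]
W=lambda a,b,c:np.array(S["position"])+x*(a-xg)+n*b+z*(c-38)
print("label",W(31.5,4,20),"win",win,"n",n)
out=[]
for nme,f,w in(("scene",5,(80,56)),("wrist",4,(100,75)),("top",5,(80,56))):
    i=cam(nme);im=r.capture(nme);c=proj(i,W(20,4,20));x0,y0=(c-np.array(w)/2).astype(int);x0=max(x0,0);y0=max(y0,0)
    a=cv2.resize(im[y0:y0+w[1],x0:x0+w[0]],(400,300),interpolation=cv2.INTER_CUBIC);k=400/w[0]
    for P in(W(31.5,4,20),W(45,4,0),W(45,4,30),W(35,4,40),W(18,4,0),W(18,4,40)):
        cv2.circle(a,tuple(int(v) for v in (proj(i,P)-[x0,y0]+.5)*k),3,(0,0,255),1)
    out.append(a)
out.append(np.zeros_like(a))
cv2.imwrite("pics/f2.png",np.vstack([np.hstack(out[:2]),np.hstack(out[2:])])[:,:,::-1])
```

```text
label [570.7 -56.9 110.2] win [570.6 -56.8] n [-0.1  0.5  0.9]
```

View pics/f2.png

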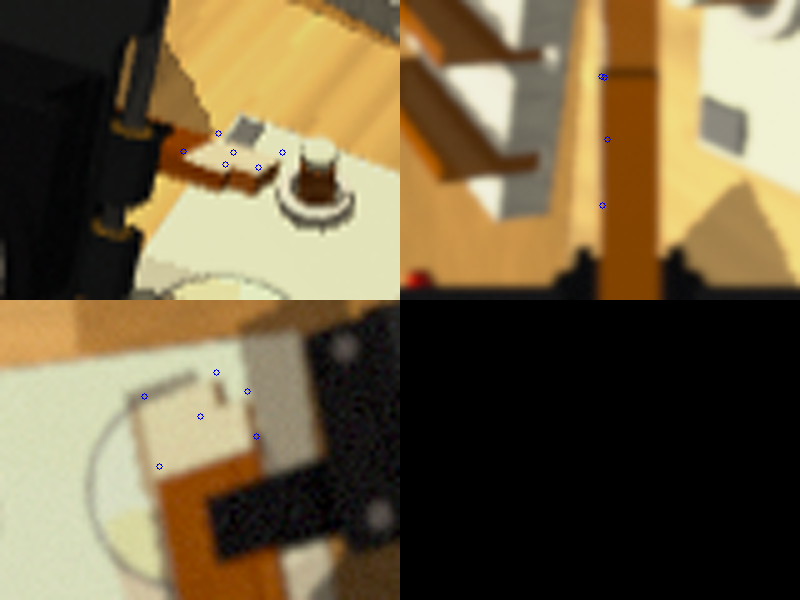

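The frosted face is up and over the window. The vial stands in its ring and the blanks are in their slots. The top camera puts the label about 2–3 mm towards −x, so I'll move half of that, let it settle, and hand in.

Run:
```python
from fin import *
p,o=final(100);r.move_l(p+[1.5,0,0],vel=20);r.sleep(1.0)
S=r.read_state();print(S["position"],S["opening"],S["grip_force"],max(abs(np.array(S["qd"]))),S["t"])
print(r.job_done())
```

```text
[538.26747906 -80.64032414 115.54278348] 7.543913481525227 29.99986007809639 0.0011707607795703905 19.7833
the job is handed in; nothing more can be done
None
```

I handed the job in at 19.8 s: the tall vial stands in the ring seat, and the arm is holding the notched plate by its clear glass, label about 10 cm above the lit window (centred to within a few mm), frosted face tilted about 60° up.

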